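# Hold a bisque beaker over the dust extractor with tongs

## Robot

A 6-joint arm with a two-finger parallel gripper is mounted at the origin on the work surface. World frame = base frame: x ahead of the robot, y to its left, z up, the work surface at z = 0. Lengths are in mm, angles in rad, forces in N, time in s.
With the tool pointing down it reaches from about 300 to 775 mm from the base axis. Payload 14.6 kg.
Tool frame: the origin (TCP) lies between the finger pads; the fingertips stand 8 mm ahead of it and the grasp point (between the pads) lies 11 mm behind it; z points along the fingers, y is the direction in which the jaws open and shut (so a half turn about z gives the same grasp; the last joint's range is limited). The gripper opens to 94 mm and grips with 3 to 60 N. Pads are 16 mm wide; open, the fingers measure 119 mm over their backs; the gripper's body (75 mm by 177 mm) begins 78 mm behind the grasp point.
Start: joints at [-1.3, 0.3, 1.521, -0, 1.321, -0.067], TCP at [182.269, -518.91, 213.446] pointing down, gripper open.
Joint ranges: [-3.03, 3.03], [-0.79, 2.21], [0.23, 2.52], [-1.04, 4.18], [0, 3.07], [-2.55, 2.55]. Speed limits (rad/s): [2.22, 2.22, 2.57, 3.14, 3.14, 3.14].

## Interface

Orientations are given as [roll, pitch, yaw] about the fixed x, y, z axes, in that order (R = Rz(yaw) Ry(pitch) Rx(roll)).
In Python, from cell import manip, cams, models gives the robot as it stands. The module is installed in compiled form; this text tells all that it offers.
- The arm moves only by the shell command python3 -m pendant 'ROWS' [OPENING] [FORCE]. ROWS is JSON, a list that holds one entry, the list of rows, each a list of 4 numbers: the shift along the tool's x, y, z in cm, then the turn about the tool's z in rad. In form: [[[x, y, z, roll], ...]]. A call has 1 to 5 rows; each row is the pose to reach, as a shift and turn from the pose commanded when the call began, along the tool's axes at that moment; what a row does not reach only later rows make up. A row lasts 1/10 s, in which the tool goes at most 50 mm and 8.59 degrees, less where a joint would pass 70% of its speed; a pose out of reach is approached as far as the arm can. A call with a gripper value outside its range is refused whole. OPENING is the opening, from -1 (shut) to 1 (fully open), so that 0 is half open, set as the call begins (- or left out, the last holds). The fingers move at their own pace and stop on an object; FORCE is the grip in N (left out, the last holds). Time passes only in rows, so rows that repeat a pose let the fingers close. It gives the time, the measured TCP pose, the force and the opening at its end, in the units of the state.
- manip.read_state(): the state, without advancing time (a new reading comes with each control period).
- cams.camera(name): name is "scene" or "top"; returns a dict with "frame" (480x640x3 uint8, red, green, blue), "K" (3x3 intrinsics, pixels), "pose" (4x4, takes a point from camera to world coordinates). Camera axes: x right, y down, z forward; pixel columns grow to the right and rows downward; lengths in mm; the calibration is good to about 2 mm. A picture is of the moment at which its call begins. There is no depth.
- manip.sign_off(): hands the job in, once; it reports no verdict.
Trained networks look in the newest picture that a camera, given by its name, has taken for a name from the list of things; names that differ only in an ending like _2 or _b are one class to them, and where a whole thing is asked for, a point or a joint stands for the part that bears it (a point fixed in the world has none). Each returns a list of dicts, best first, with "score" (0 to 1); they miss things now and then, are a little off and sometimes report something else, mostly with a low value. They report only what shows in the picture. A call takes as long as a camera call.
- models.regions_of(camera, name): "pixels" (480x640 bool, what is visible of it) and "point" ([column, row] in pixels, amid what is visible of it).
The state is a dict: "clock": time; "joints": joint angles; "qd": joint speeds; "effort": joint torques, N m; "eef_pos": TCP position; "eef_rot": TCP orientation; "wrist_force": force on the tool from outside, world axes, zero at the start; "moment": the same for the moment, N m; "finger_gap": finger opening in mm.
Only numpy, scipy, OpenCV 4.12 (cv2) and the standard library are available. Lean on these libraries where they do the work, as an engineer would, in place of code of your own. Each camera call takes 0.05 s, during which the arm holds its last target.

## Task

Start the dust extractor by pressing its push button fully down and letting it spring back. Then take the tongs from their rest and use them to pick the little straight-sided beaker off the ware board, never touching the beaker with the gripper or arm themselves, since finger marks spoil the glaze. Finish while still holding it in the tongs, upright and still, a few centimetres clear above the middle of the extractor's slotted grille; leave the other pieces and tools where they are.

Things in the scene. Friction and masses are not known exactly. Their poses are not given: they have to be found in the camera images.
- start (a joint): travel of the extractor's push button in m: 0 released, 0.006 fully down; a spring, about 5 N to push it fully down
- start_top (a point): centre of the top face of the push button, a black upright round button 30 mm across in a dark steel collar, on the low plastic control pod (80 mm by 120 mm, 45 mm high) on the robot's side of the extractor; the top face stands 67 mm above the table and is pressed straight down
- grille (a point): centre of the top face of the extractor's intake, a fixed grey box 220 mm square and 70 mm high with a slotted grille 180 mm square on top; its x axis points from the control pod to the grille's middle, z up
- extractor: the whole extractor (intake box and control pod), fixed; origin on the table under the grille's centre
- tongs: spring tongs of plain steel with two dark wooden grip plates, 240 mm long, 110 g, lying flat on a wooden rest of two crossbars 22 mm high; origin at their underside between the grip plates, x axis along the tongs towards the jaws, z up. The rest's bars (14 mm wide, 140 mm long) lie 75 mm behind and 60 mm ahead of this origin and stay in place; between the bars is only a strip 8 mm high and 22 mm wide along the middle
- tongs_grip (a point): midway between the two grip plates, half-way up: where to grip the tongs (centre of mass within 5 mm along x). Plates 56 mm long (along x), 22 mm high, upright, outer faces 60 mm apart here when open (63 at their front ends). Squeezing them together along the tongs' y closes the tongs; they spring open (5 N per side on the plates when open, 8 N closed on the beaker). Hinge 100 mm behind
- tongs_jaws (a point): point midway between the two jaws, half-way up them (jaws 20 mm high, 34 mm long, slightly cupped), 105 mm ahead of tongs_grip along the tongs' x and 1 mm lower. Open, the jaws are about 73 mm apart at their narrowest and 95 mm over their outsides; squeezing the grip plates together by 1 mm brings the jaws about 2 mm closer
- tongs_left (a joint): closing angle of the left arm of the tongs in rad (the right arm moves with it): 0 fully open, about 0.12 with the jaws closed on the beaker (grip plates then about 36 mm apart over their outsides), 0.2 stop
- beaker_center (a point): centre (half-way up) of the beaker: unglazed buff bisque cup with straight upright sides and an open mouth, 36 mm across, 50 mm high, about 60 g; stands upright on the ware board, a fixed plywood board 15 mm thick, 120 mm by 320 mm, about 100 mm from the next piece
- beaker: the same beaker; origin at the centre of its underside, z up its axis
- bud_vase_center (a point): centre of a bisque bud vase on the ware board, belly 42 mm across, narrow neck, 66 mm high; to be left alone
- elephant_center (a point): middle of a small bisque elephant with trunk and ears on the ware board, about 75 mm long and 56 mm high; to be left alone
- jar: closed white jar, 50 mm across and 70 mm high, standing at the back; origin at the centre of its underside; to be left alone
- bowl: bisque bowl, 90 mm across and 35 mm high, at the back; origin at the centre of its underside; to be left alone
- brush: brush 180 mm long with a dark wooden handle, lying at the back; origin under its middle; to be left alone
- spatula: spatula 260 mm long with a light wooden handle, lying at the front left; origin under its middle; to be left alone

How it is judged:
By the outcome, as a careful person would: the job done as asked, in the order asked, and still so for the second after the job is handed in, while the arm keeps its last pose, push and grip.
It also fails if it takes over 48 s, if anything falls off the work surface, if the arm or the gripper's body presses on something with over 40 N, if the wrist force passes 120 N, or if a joint passes its speed limit or range.

## Working session

There is one attempt and no reset: what is moved stays moved. The work goes in short steps, Python scripts to look and compute and a shell command to move; the robot and the scene stay as the last step left them, time stands still between calls to the robot, and variables do not carry over. Pictures are saved under pics/ and viewed, and the job is handed in when it is done.

```bash
mkdir -p pics; python3 - <<'E'
from cell import manip,cams,models
import cv2,numpy as np
s=manip.read_state();print({k:np.round(v,3).tolist() for k,v in s.items()})
for n in("scene","top"):
    c=cams.camera(n);cv2.imwrite(f"pics/{n}0.png",c["frame"][:,:,::-1]);print(n,c["K"].tolist(),np.round(c["pose"],3).tolist())
    for t in("start_top","grille","tongs","tongs_grip","tongs_jaws","beaker","bud_vase_center","elephant_center","jar","bowl"):
        print(t,[(np.round(r["score"],2),np.round(r["point"]).tolist(),int(r["pixels"].sum())) for r in models.regions_of(n,t)][:3])
E
```

```text
{'clock': 0.0, 'joints': [-1.3, 0.3, 1.522, 0.0, 1.321, -0.067], 'qd': [-0.001, 0.0, -0.001, 0.001, -0.0, -0.001], 'effort': [0.001, -53.18, -35.274, 0.071, 0.024, -0.0], 'eef_pos': [182.22, -518.678, 212.894], 'eef_rot': [-3.14, -0.0, 0.338], 'wrist_force': [0.05, 0.396, -1.043], 'moment': [-0.003, 0.077, -0.025], 'finger_gap': 93.734}
scene [[534.0288409724958, 0.0, 319.08464572309225], [0.0, 534.0288409724958, 230.1868900801826], [0.0, 0.0, 1.0]] [[-0.423, 0.59, -0.688, 1361.322], [0.906, 0.282, -0.315, 404.609], [0.008, -0.757, -0.654, 894.323], [0.0, 0.0, 0.0, 1.0]]
start_top []
grille [(np.float64(0.85), [164.0, 238.0], 11359), (np.float64(0.45), [376.0, 273.0], 387)]
tongs [(np.float64(0.73), [296.0, 230.0], 726)]
tongs_grip []
tongs_jaws [(np.float64(0.82), [298.0, 234.0], 772)]
beaker [(np.float64(0.93), [378.0, 274.0], 334), (np.float64(0.51), [295.0, 236.0], 784)]
bud_vase_center [(np.float64(0.67), [420.0, 284.0], 369), (np.float64(0.47), [303.0, 246.0], 275), (np.float64(0.21), [160.0, 236.0], 11320)]
elephant_center [(np.float64(0.9), [469.0, 295.0], 574), (np.float64(0
[... 463 characters left out ...]
4(0.42), [489.0, 291.0], 170)]
grille [(np.float64(0.94), [499.0, 219.0], 14963)]
tongs [(np.float64(0.61), [370.0, 271.0], 319), (np.float64(0.54), [230.0, 250.0], 250)]
tongs_grip [(np.float64(0.75), [371.0, 272.0], 287)]
tongs_jaws [(np.float64(0.72), [501.0, 223.0], 14819), (np.float64(0.61), [356.0, 276.0], 464)]
beaker [(np.float64(0.69), [273.0, 248.0], 254)]
bud_vase_center [(np.float64(0.76), [232.0, 249.0], 228)]
elephant_center [(np.float64(0.9), [186.0, 254.0], 403), (np.float64(0.25), [372.0, 273.0], 534)]
jar [(np.float64(0.59), [380.0, 169.0], 440)]
bowl [(np.float64(0.71), [332.0, 164.0], 929), (np.float64(0.44), [499.0, 221.0], 14731), (np.float64(0.4), [379.0, 168.0], 462)]
```

View pics/scene0.png

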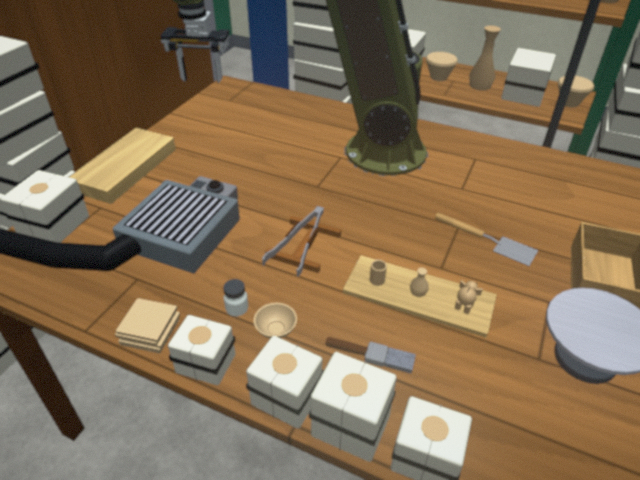

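View pics/top0.png

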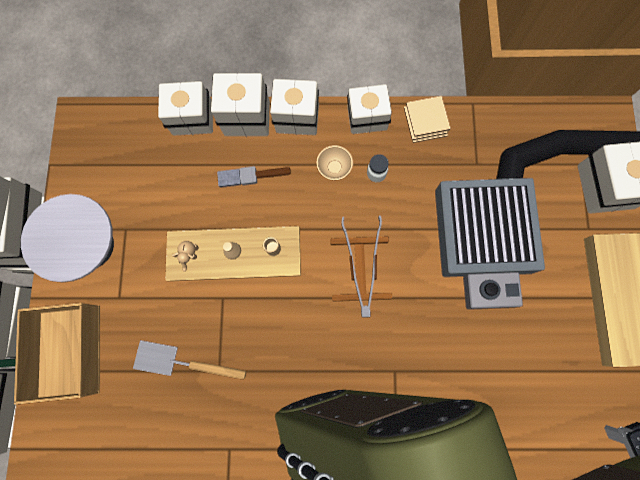

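```bash
python3 - <<'E'
import cv2
a=cv2.imread("pics/top0.png");cv2.imwrite("pics/t0a.png",cv2.resize(a[215:335,240:440],None,fx=4,fy=4,interpolation=cv2.INTER_CUBIC))
cv2.imwrite("pics/t0b.png",cv2.resize(a[130:330,420:600],None,fx=3,fy=3,interpolation=cv2.INTER_CUBIC))
E
```

```text
(no output)
```

View pics/t0a.png

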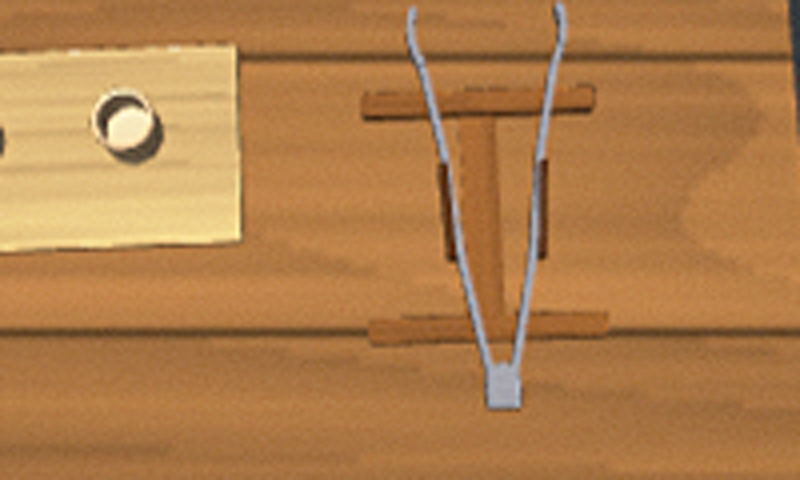

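View pics/t0b.png

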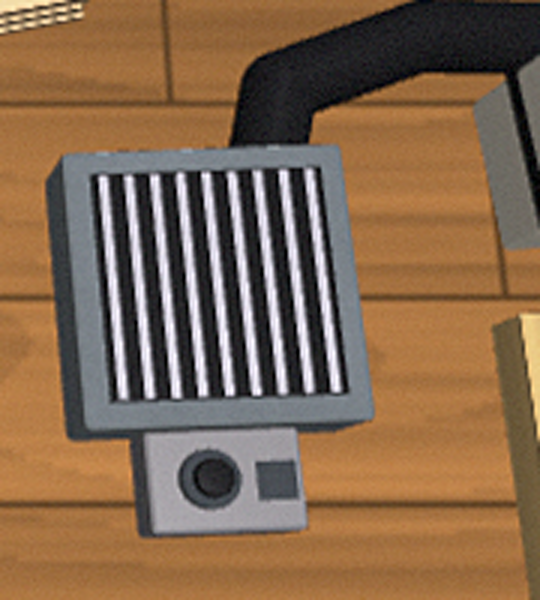

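```bash
cat > h.py <<'E'
import numpy as np
C={'top':(np.array([[454.91938230273763,0,334.6960285467574],[0,454.91938230273763,245.12355354554552],[0,0,1]]),None),'scene':(None,None)}
def load():
    from cell import cams
    return {n:cams.camera(n) for n in('scene','top')}
def ray(c,u,v):
    d=c['pose'][:3,:3]@np.linalg.solve(c['K'],[u,v,1]);return c['pose'][:3,3],d
def atz(c,u,v,z):
    o,d=ray(c,u,v);return o+d*(z-o[2])/d[2]
def proj(c,p):
    q=c['pose'][:3,:3].T@(np.asarray(p,float)-c['pose'][:3,3]);q=c['K']@q;return q[:2]/q[2]
def crop(c,x0,y0,x1,y1,f,fn,pts=()):
    import cv2
    a=cv2.resize(c['frame'][y0:y1,x0:x1,::-1],None,fx=f,fy=f,interpolation=cv2.INTER_CUBIC)
    for p in pts:
        u=proj(c,p);cv2.circle(a,(int((u[0]-x0+.5)*f),int((u[1]-y0+.5)*f)),2,(0,0,255),-1)
    cv2.imwrite(fn,a)
E
python3 - <<'E'
from h import *
c=load();t=c['top'];s=c['scene']
p=lambda n,x,y,z:print(n,np.round(atz(t,x,y,z),1))
p('button',420+210/3-.5,130+476/3-.5,67)
for q in((92,176),(320,167),(348,393),(113,402)):p('gr',420+q[0]/3-.5,130+q[1]/3-.5,70)
f=lambda n,x,y,z:p(n,240+x/4-.5,215+y/4-.5,z)
f('hinge',503,387,42);f('jl',412,10,43);f('jr',562,8,43)
f('pl1',443,163,44);f('pl2',452,258,44);f('pr1',543,160,44);f('pr2',542,258,44)
f('strip1',478,118,8);f('strip2',488,315,8);f('beaker',124,119,65)
f('bar f',364,105,22);f('bar f',592,97,22)
f('bar b',372,330,22);f('bar b',607,322,22)
crop(s,255,190,400,300,5,'pics/s0a.png');crop(s,100,160,260,280,5,'pics/s0b.png')
E
```

```text
button [ 437.5 -322.7   67. ]
gr [ 670.5 -246.1   70. ]
gr [ 677.7 -423.6   70. ]
gr [ 499.5 -429.5   70. ]
gr [ 492.8 -252.7   70. ]
hinge [388.  -46.2  42. ]
jl [608.6   4.6  43. ]
jr [609.8 -84.   43. ]
pl1 [516.6 -13.   44. ]
pl2 [461.2 -17.8  44. ]
pr1 [518.3 -71.   44. ]
pr2 [461.2 -69.4  44. ]
strip1 [550.7 -35.5   8. ]
strip2 [432.1 -40.1   8. ]
beaker [538.4 169.6  65. ]
bar f [555.8  33.1  22. ]
bar f [ 560.6 -102.9   22. ]
bar b [422.   28.2  22. ]
bar b [ 426.6 -108.4   22. ]
```

View pics/s0a.png

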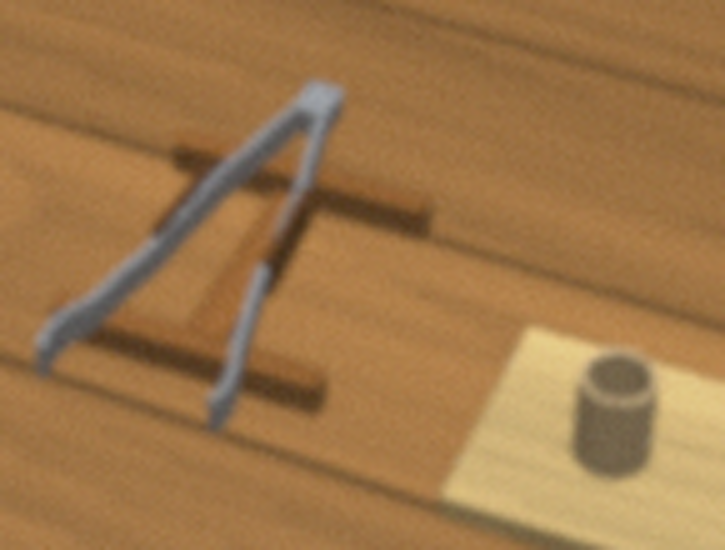

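View pics/s0b.png

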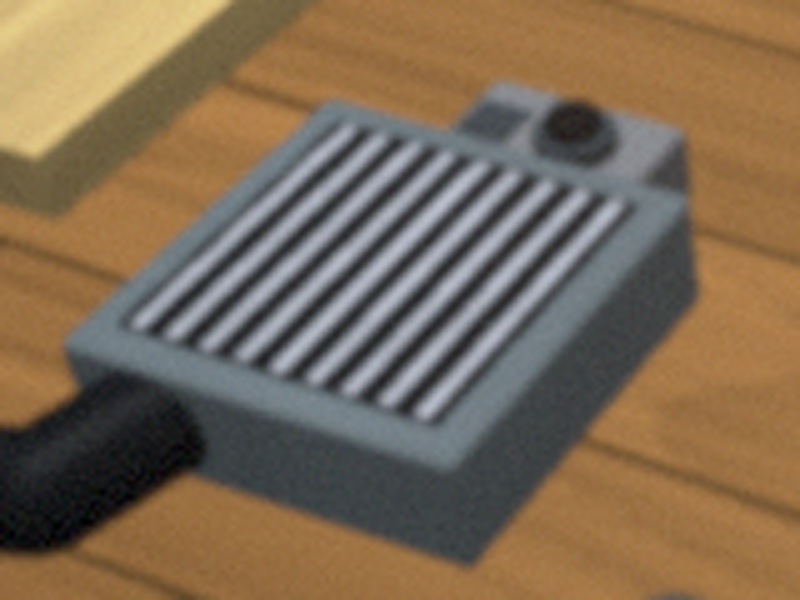

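```bash
cat >> h.py <<'E'
def tongs_pts(x,y,yaw,z0=22):
    R=np.array([[np.cos(yaw),-np.sin(yaw)],[np.sin(yaw),np.cos(yaw)]])
    L=[]
    for sx in(-28,28):
        for sy in(-1,1):
            for z in (0,22): L.append((sx,sy*(30+sx*1.5/28),z0+z))
    for bx in(-75,60):
        for sx in(-7,7):
            for sy in(-70,70): L.append((bx+sx,sy,z0))
    L+=[(122,0,z0+10),(-100,0,z0+22),(-118,0,z0+22),(105,0,z0+10)]
    return [(*(R@np.array(p[:2])+[x,y]),p[2]) for p in L]
E
python3 - <<'E'
from h import *
c=load();t=c['top'];s=c['scene']
P=tongs_pts(489,-42.5,.032)
b=[(538.4+18*np.cos(a),169.6+18*np.sin(a),z) for a in np.arange(0,6.28,.4) for z in(15,65)]
bt=[(437.5+15*np.cos(a),-322.7+15*np.sin(a),67) for a in np.arange(0,6.28,.4)]
g=np.array([585.,-338]);ex=(g-[437.5,-322.7]) 
print('gr yaw from btn',np.arctan2(ex[1],ex[0]),np.hypot(*ex))
crop(t,240,200,440,335,4,'pics/t1.png',P+b)
crop(s,255,190,400,300,5,'pics/s1.png',P+b)
crop(s,100,160,260,280,5,'pics/s1b.png',bt)
print(atz(s,378,265.6,65),atz(s,215,184,67))
E
```

```text
gr yaw from btn -0.10335916784387908 148.2914023131483
[540.65305461 172.85664101  65.        ] [ 440.15866312 -319.36446241   67.        ]
```

View pics/t1.png

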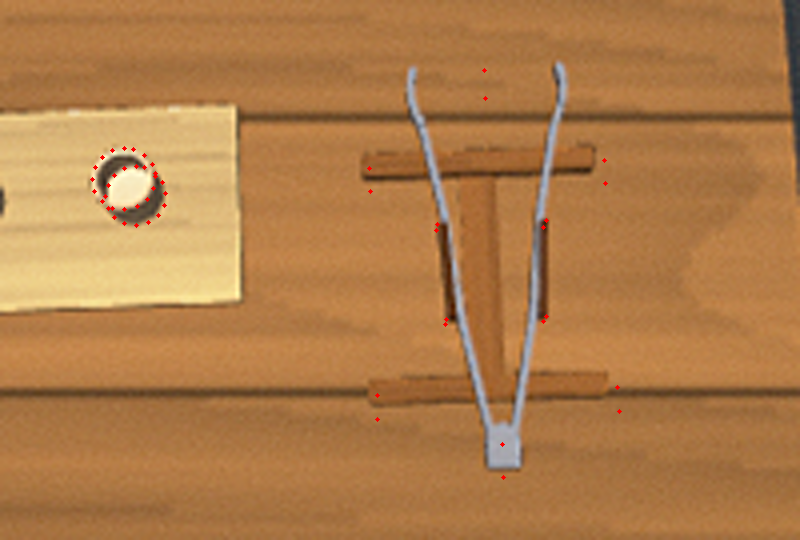

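View pics/s1.png

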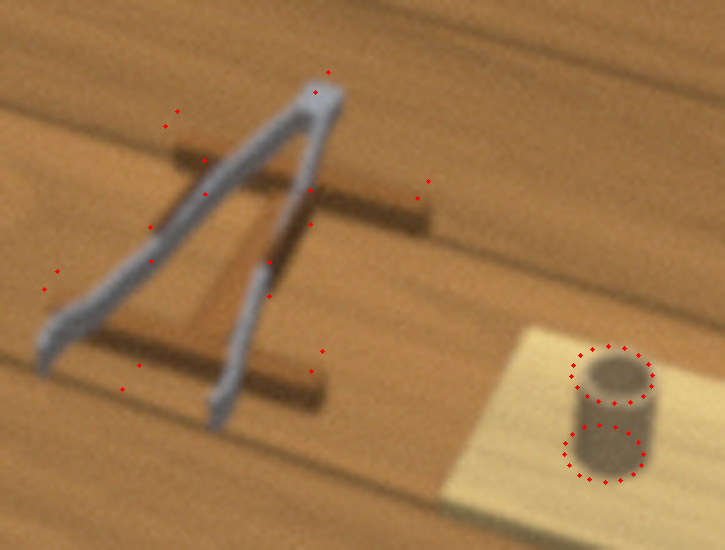

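View pics/s1b.png

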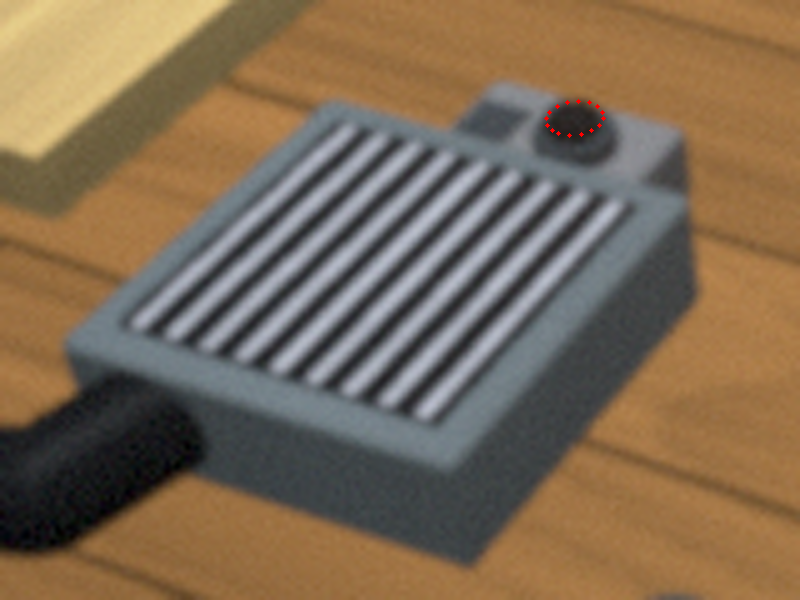

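```bash
cat >> h.py <<'E'
def go(x,y,z,yaw=None,tz=None):
    from cell import manip
    from scipy.spatial.transform import Rotation as R
    s=manip.read_state();Rt=R.from_euler('xyz',s['eef_rot'])
    d=Rt.inv().apply(np.array([x,y,z])-s['eef_pos'])/10
    yw=s['eef_rot'][2]
    print('tool shift cm',np.round(d,3),'roll',None if yaw is None else round(-((yaw-yw+np.pi)%(2*np.pi)-np.pi),3),'pos',np.round(s['eef_pos'],1),'rot',np.round(s['eef_rot'],3),'t',s['clock'],'gap',s['finger_gap'],'F',np.round(s['wrist_force'],1))
E
python3 -c "
from h import *
go(438.5,-321.3,110)"
python3 -m pendant '[[[5,-1.6,0,0],[10,-3.3,0,0],[15,-5,0,0],[20,-6.6,0,0],[25,-8.2,2,0]]]' -1 20
```

```text
tool shift cm [ 30.724 -10.152  10.345] roll None pos [ 182.3 -518.9  213.4] rot [-3.142 -0.     0.338] t 1.3 gap 94.1530093593191 F [-0.1 -0.2  0.6]
clock: 1.8
eef_pos: [380.6, -367.1, 200.0]
eef_rot: [3.138, -0.001, 0.338]
wrist_force: [0.5, -0.9, -0.4]
finger_gap: 57.4
```

```bash
python3 -m pendant '[[[4,-1.4,3,0],[5.72,-1.95,6.5,0],[5.72,-1.95,9,0],[5.72,-1.95,9,0],[5.72,-1.95,9,0]]]'
python3 -c "
from h import *
c=load()
crop(c['top'],420,200,560,330,5,'pics/t2.png')
crop(c['scene'],140,100,280,230,4,'pics/s2.png')
go(438.5,-321.3,75)"
```

```text
clock: 2.3
eef_pos: [426.2, -331.0, 109.1]
eef_rot: [3.141, -0.0, 0.338]
wrist_force: [-0.1, 0.5, 1.1]
finger_gap: 17.7
tool shift cm [ 1.474 -0.576  3.509] roll None pos [ 426.4 -331.6  110.1] rot [ 3.139e+00 -1.000e-03  3.370e-01] t 2.4 gap 9.409153694127344 F [0.7 1.8 0.8]
```

View pics/s2.png

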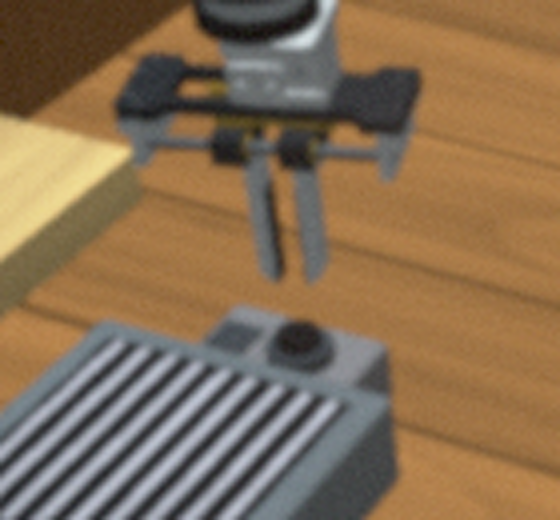

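View pics/t2.png

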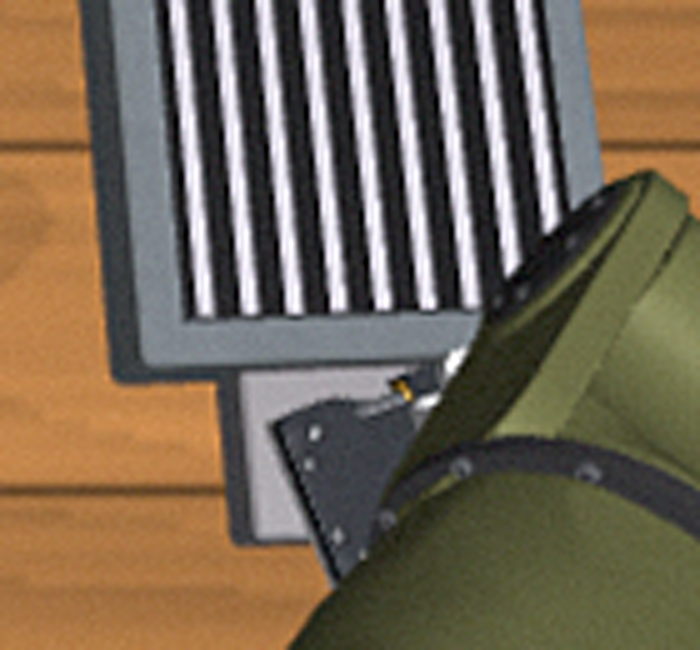

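```bash
python3 -m pendant '[[[1.47,-0.58,0,0],[1.47,-0.58,1,0],[1.47,-0.58,2,0],[1.47,-0.58,2.8,0],[1.47,-0.58,2.8,0]]]'
python3 -c "
from h import *
go(438.5,-321.3,69)"
```

```text
clock: 2.9
eef_pos: [437.4, -319.9, 78.7]
eef_rot: [-3.139, 0.001, 0.338]
wrist_force: [-0.2, -0.6, 0.1]
finger_gap: 0.3
tool shift cm [0.061 0.167 0.973] roll None pos [ 437.4 -319.9   78.7] rot [-3.139e+00  1.000e-03  3.380e-01] t 2.9 gap 0.33797112322037703 F [-0.2 -0.6  0.1]
```

```bash
python3 -m pendant '[[[0,0,0.4,0],[0,0,0.8,0],[0,0,0.8,0]]]'
python3 -c "
from h import *
for i in range(1): go(438.5,-321.3,69)"
python3 -m pendant '[[[0,0,0.2,0],[0,0,0.3,0],[0,0,0.3,0]]]'
```

```text
clock: 3.2
eef_pos: [438.2, -320.5, 72.2]
eef_rot: [3.141, -0.0, 0.338]
wrist_force: [0.5, 0.1, 3.1]
finger_gap: 0.5
tool shift cm [0.007 0.084 0.323] roll None pos [ 438.2 -320.5   72.2] rot [ 3.141 -0.     0.338] t 3.2 gap 0.5130653902338937 F [0.5 0.1 3.1]
clock: 3.5
eef_pos: [438.2, -320.5, 69.5]
eef_rot: [3.141, -0.0, 0.338]
wrist_force: [-0.9, -1.7, 5.0]
finger_gap: 0.6
```

```bash
python3 -m pendant '[[[0,0,0.1,0],[0,0,0.2,0],[0,0,0.2,0]]]'
```

```text
clock: 3.8
eef_pos: [438.3, -320.5, 68.9]
eef_rot: [3.141, -0.0, 0.338]
wrist_force: [-6.4, 4.2, 21.2]
finger_gap: 0.5
```

```bash
python3 -m pendant '[[[0,0,-1,0],[0,0,-4,0],[0,0,-8,0],[0,0,-10,0],[0,0,-10,0]]]'
python3 -c "
from h import *
go(490.5,-42.5,160,.03)"
```

```text
clock: 4.3
eef_pos: [439.0, -320.8, 170.1]
eef_rot: [3.138, -0.002, 0.338]
wrist_force: [-1.1, -0.5, -0.9]
finger_gap: 0.5
tool shift cm [ 14.088 -24.554   0.949] roll 0.308 pos [ 439.  -320.8  170.1] rot [ 3.138e+00 -2.000e-03  3.380e-01] t 4.3 gap 0.4858568847270642 F [-1.1 -0.5 -0.9]
```

```bash
python3 -m pendant '[[[2,-4,0,0.05],[4.5,-8,0,0.1],[7,-12,0,0.16],[9.5,-16.5,0,0.22],[12,-20.5,0,0.28]]]' 1 20
python3 -c "
from h import *
go(490.5,-42.5,160,.03)"
```

```text
clock: 4.8
eef_pos: [482.8, -85.0, 166.1]
eef_rot: [-3.141, 0.002, 0.055]
wrist_force: [1.4, -0.1, 0.9]
finger_gap: 36.8
tool shift cm [ 1.008 -4.198  0.612] roll 0.025 pos [482.8 -85.  166.1] rot [-3.141e+00  2.000e-03  5.500e-02] t 4.8 gap 36.78112641681926 F [ 1.4 -0.1  0.9]
```

```bash
python3 -m pendant '[[[1,-4.2,0.6,0.025],[1,-4.2,2,0.025],[1,-4.2,4,0.025],[1,-4.2,6,0.025],[1,-4.2,6,0.025]]]'
python3 -m pendant '[[[0,0,0,0],[0,0,0,0]]]'
python3 -c "
from h import *
c=load()
P=tongs_pts(490.5,-42.5,.03)
crop(c['top'],300,190,440,335,4,'pics/t3.png',P)
crop(c['scene'],255,130,400,280,4,'pics/s3.png')
go(490.5,-42.5,22,.03)"
```

```text
clock: 5.3
eef_pos: [489.1, -44.2, 104.1]
eef_rot: [-3.14, 0.006, 0.033]
wrist_force: [0.5, -0.2, 0.1]
finger_gap: 76.8
clock: 5.5
eef_pos: [491.2, -44.7, 108.0]
eef_rot: [3.142, -0.001, 0.033]
wrist_force: [0.4, 0.3, -0.1]
finger_gap: 92.0
tool shift cm [-0.082 -0.23   8.611] roll 0.003 pos [491.3 -44.8 108.1] rot [ 3.141e+00 -1.000e-03  3.300e-02] t 5.6 gap 93.95436659735796 F [ 0.  -0.6 -0.5]
```

View pics/s3.png

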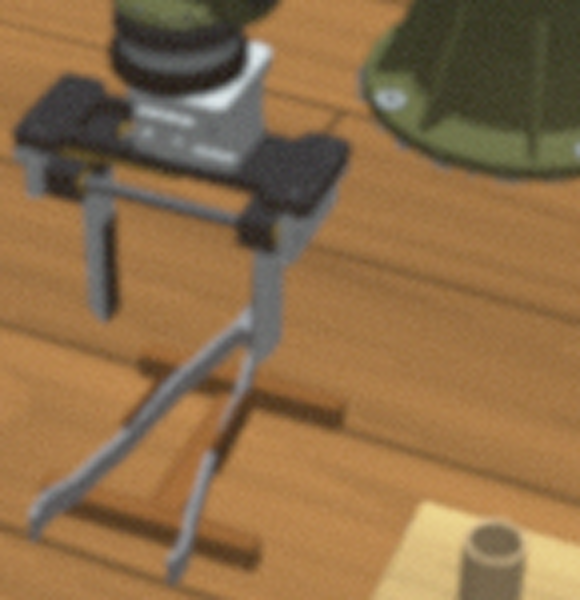

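View pics/t3.png

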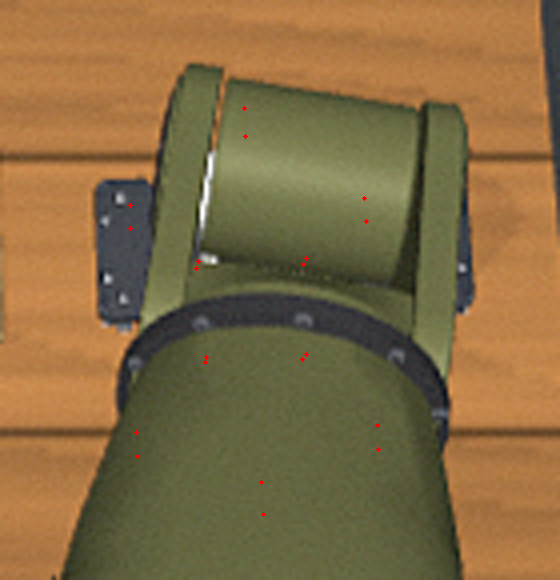

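```bash
python3 -m pendant '[[[0.05,-0.38,2,0],[0.05,-0.38,5,0],[0.05,-0.38,7.5,0],[0.05,-0.38,8.6,0],[0.05,-0.38,8.6,0]]]'
python3 -m pendant '[[[0,0,0,0],[0,0,0,0]]]'
python3 -c "
from h import *
c=load()
crop(c['scene'],255,150,400,300,4,'pics/s4.png')
go(492,-41,22,.03)"
```

```text
clock: 6.1
eef_pos: [490.9, -40.8, 20.8]
eef_rot: [-3.141, 0.002, 0.033]
wrist_force: [0.3, 0.5, 0.2]
finger_gap: 94.2
clock: 6.3
eef_pos: [492.1, -41.0, 22.6]
eef_rot: [3.141, -0.002, 0.033]
wrist_force: [-0.3, -0.9, -0.5]
finger_gap: 93.7
tool shift cm [0.015 0.012 0.033] roll 0.003 pos [491.8 -40.9  22.3] rot [ 3.141e+00 -2.000e-03  3.300e-02] t 6.4 gap 93.72344802791112 F [-0.   0.7  0.1]
```

View pics/s4.png

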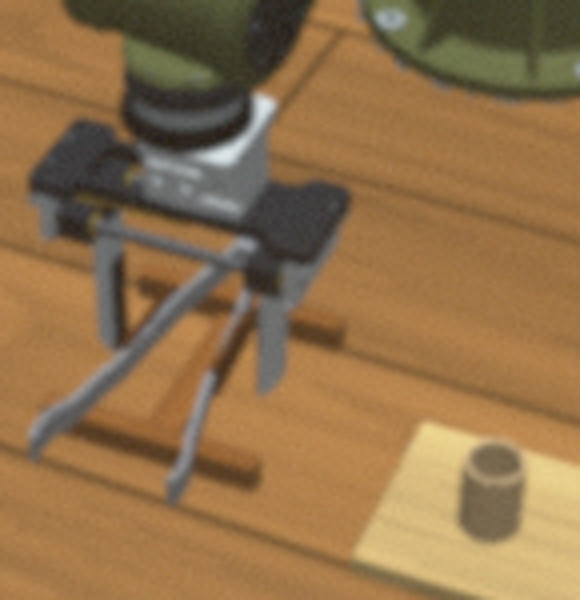

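```bash
python3 -m pendant '[[[0,0,0,0],[0,0,0,0],[0,0,0,0],[0,0,0,0],[0,0,0,0]]]' 0.13 25;python3 -m pendant '[[[0,0,0,0],[0,0,0,0],[0,0,0,0]]]'
```

```text
clock: 6.9
eef_pos: [491.4, -40.8, 21.4]
eef_rot: [3.142, -0.0, 0.033]
wrist_force: [-0.0, 0.4, 0.6]
finger_gap: 57.4
clock: 7.2
eef_pos: [491.3, -40.8, 21.4]
eef_rot: [3.142, -0.0, 0.033]
wrist_force: [0.7, -1.1, 1.0]
finger_gap: 53.0
```

Lift and look.

```bash
python3 -m pendant '[[[0,0,-0.5,0],[0,0,-2,0],[0,0,-5,0],[0,0,-9,0],[0,0,-10,0]]]';python3 -m pendant '[[[0,0,0,0],[0,0,0,0]]]'
python3 -c "
from h import *
c=load()
crop(c['scene'],225,110,405,280,4,'pics/s5.png')
crop(c['top'],260,170,460,320,4,'pics/t5.png')
go(492,-41,122,.03)"
```

```text
clock: 7.7
eef_pos: [492.7, -40.9, 125.2]
eef_rot: [3.141, -0.005, 0.033]
wrist_force: [-0.3, -0.1, -1.8]
finger_gap: 53.5
clock: 7.9
eef_pos: [490.7, -40.7, 120.3]
eef_rot: [-3.141, 0.001, 0.033]
wrist_force: [0.4, 0.3, -1.8]
finger_gap: 52.7
tool shift cm [ 0.14   0.034 -0.217] roll 0.003 pos [490.6 -40.7 119.8] rot [-3.141e+00  3.000e-03  3.300e-02] t 8.0 gap 53.01509540367221 F [ 0.6  0.4 -1.4]
```

View pics/s5.png

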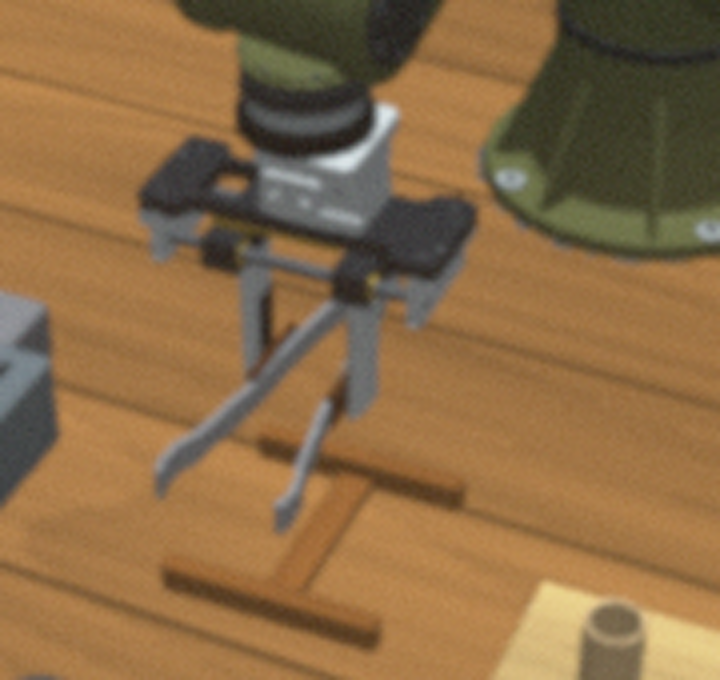

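View pics/t5.png

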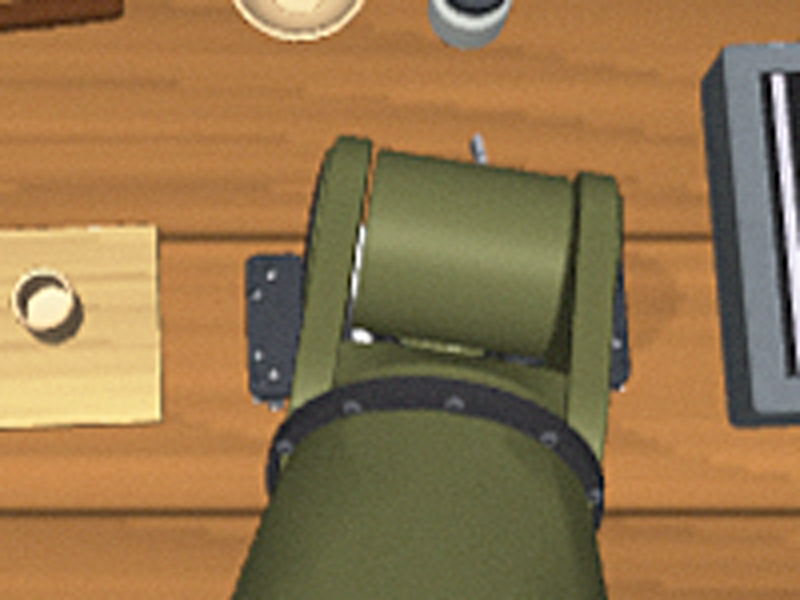

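```bash
python3 -c "
from h import *
c=load();s=c['scene']
for q in((160,462,141),(160,490,121),(283,500,141),(283,528,121)):
    print(np.round(atz(s,225+q[0]/4-.5,110+q[1]/4-.5,q[2]),1))
t=c['top']
print(np.round(atz(t,260+478/4-.5,170+138/4-.5,141),1))
"
```

```text
[604.  -73.2 141. ]
[604.7 -74.1 121. ]
[603.1   1.5 141. ]
[603.4   1.1 121. ]
[610.9 -72.6 141. ]
```

```bash
python3 -m pendant '[[[-0.5,-2,0,0],[-1.5,-6,0,0],[-2.5,-10.5,0,0],[-3.5,-15,0,0],[-4.5,-19,0,0]]]';python3 -m pendant '[[[0,0,0,0],[0,0,0,0]]]'
python3 -c "
from h import *
go(436.5,168,112,.033)"
```

```text
clock: 8.6
eef_pos: [439.1, 149.3, 120.8]
eef_rot: [3.142, 0.001, 0.033]
wrist_force: [0.0, -0.1, -0.7]
finger_gap: 53.4
clock: 8.8
eef_pos: [439.8, 148.0, 120.8]
eef_rot: [3.141, 0.001, 0.035]
wrist_force: [-0.1, -0.9, -1.2]
finger_gap: 53.2
tool shift cm [-0.258 -2.011  0.884] roll 0.002 pos [439.8 148.  120.8] rot [3.141e+00 1.000e-03 3.500e-02] t 8.8 gap 53.156036566903886 F [-0.1 -0.9 -1.2]
```

```bash
python3 -m pendant '[[[-0.15,-1,0,0],[-0.25,-2,0.5,0],[-0.25,-2,1,0],[-0.25,-2,1,0],[-0.25,-2,1,0]]]';
python3 -c "
from h import *
c=load();go(436.5,168,32,.033)
crop(c['scene'],320,170,470,310,5,'pics/s6.png')
crop(c['top'],210,180,370,300,5,'pics/t6.png')
"
```

```text
clock: 9.3
eef_pos: [437.0, 167.2, 111.1]
eef_rot: [3.141, 0.001, 0.032]
wrist_force: [1.1, 0.5, -1.4]
finger_gap: 53.1
tool shift cm [-0.056 -0.076  7.941] roll -0.001 pos [437.1 167.3 111.4] rot [ 3.142 -0.     0.032] t 9.4 gap 53.14601933706289 F [-0.4  0.3 -0.7]
```

View pics/s6.png

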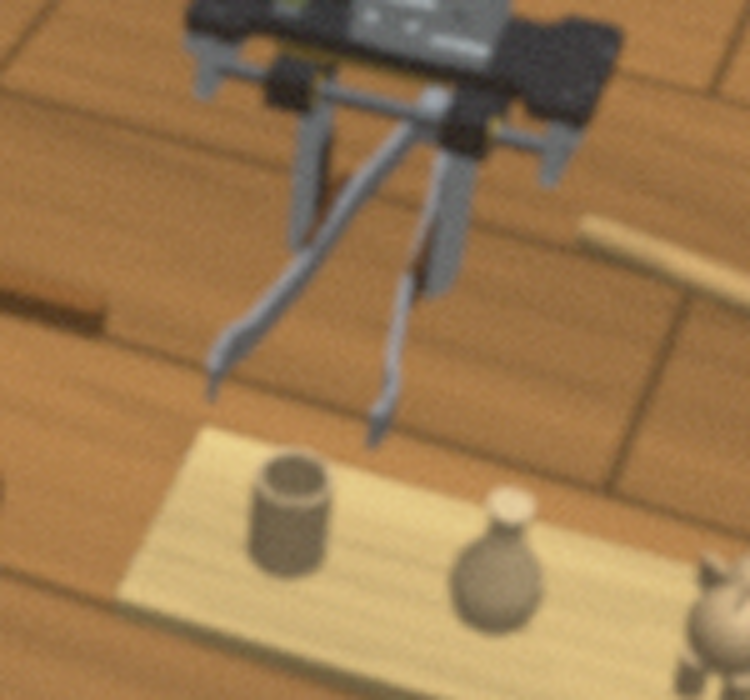

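View pics/t6.png

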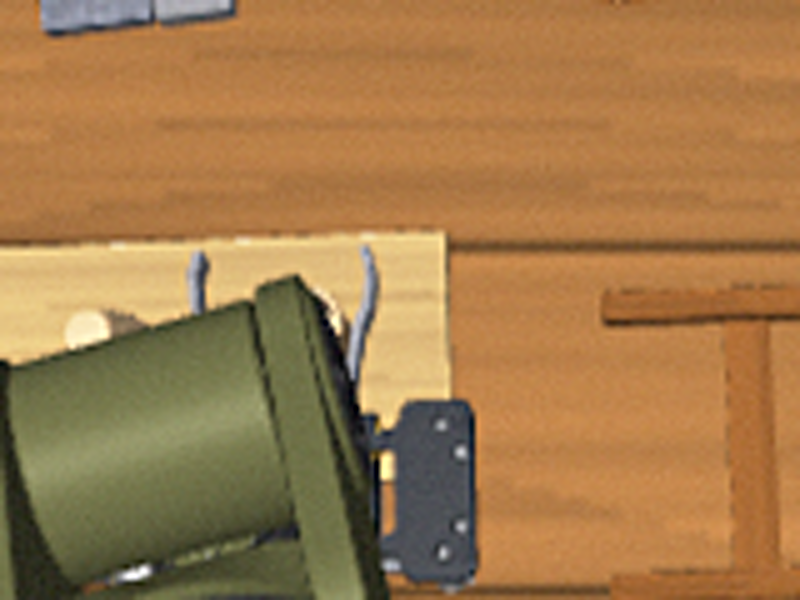

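```bash
python3 -c "
from h import *
c=load();s=c['scene'];t=c['top']
for q in((199,253),(366,247)): print('top',np.round(atz(t,210+q[0]/5-.5,180+q[1]/5-.5,131),1))
for q in((211,366,131),(212,398,111),(376,410,131),(375,444,111)): print('sc',np.round(atz(s,320+q[0]/5-.5,170+q[1]/5-.5,q[2]),1))
"
```

```text
top [555.8 206.4 131. ]
top [558.4 134.6 131. ]
sc [555.6 135.8 131. ]
sc [553.5 136.7 111. ]
sc [551.4 208.3 131. ]
sc [550.4 209.7 111. ]
```

```bash
python3 -m pendant '[[[0.1,0,1.5,0],[0.1,0,3,0],[0.1,0,5,0],[0.1,0,6.5,0],[0.1,0,8.1,0]]]';python3 -m pendant '[[[0,0,0,0],[0,0,0,0]]]'
python3 -c "
from h import *
c=load();go(437.5,167.5,30,.033)
crop(c['scene'],320,170,470,310,5,'pics/s7.png')
crop(c['top'],210,180,370,300,5,'pics/t7.png')
"
```

```text
clock: 10.0
eef_pos: [438.1, 167.5, 29.9]
eef_rot: [-3.141, -0.0, 0.033]
wrist_force: [0.5, -0.0, -0.5]
finger_gap: 53.5
clock: 10.2
eef_pos: [438.1, 167.5, 30.8]
eef_rot: [-3.142, -0.0, 0.033]
wrist_force: [-1.4, 0.6, -0.4]
finger_gap: 53.5
tool shift cm [-0.097  0.014  0.127] roll -0.0 pos [438.5 167.7  31.3] rot [-3.141e+00 -1.000e-03  3.300e-02] t 10.3 gap 53.574533663568104 F [-0.4 -0.9 -1.3]
```

View pics/s7.png

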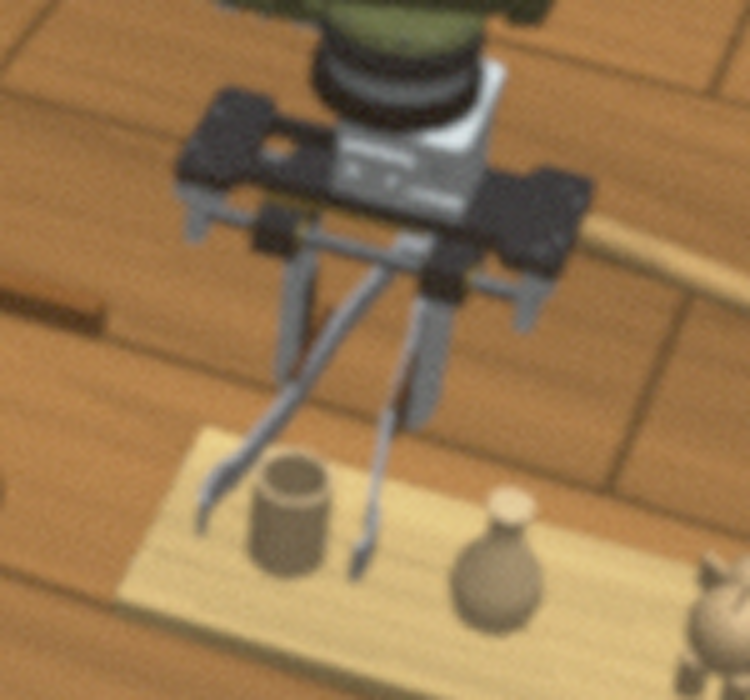

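View pics/t7.png

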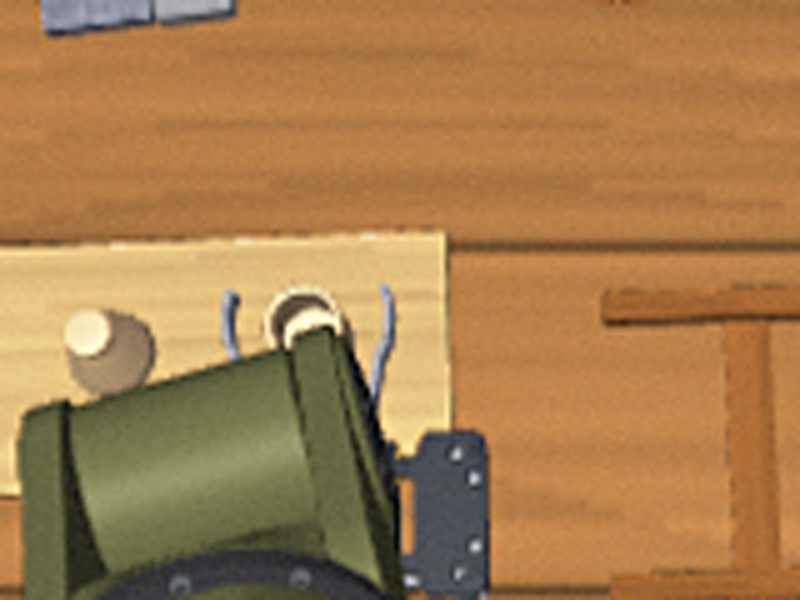

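```bash
python3 -c "
from h import *
c=load();s=c['scene'];t=c['top']
for q in((231,291),(388,286)): print('top',np.round(atz(t,210+q[0]/5-.5,180+q[1]/5-.5,51),1))
for q in((203,500,51),(203,534,31),(358,545,51),(356,580,31)): print('sc',np.round(atz(s,320+q[0]/5-.5,170+q[1]/5-.5,q[2]),1))
"
```

```text
top [556.9 206.5  51. ]
top [559.2 133.6  51. ]
sc [555.6 137.2  51. ]
sc [556.6 138.8  31. ]
sc [552.3 208.8  51. ]
sc [553.8 210.5  31. ]
```

```bash
python3 -m pendant '[[[0,0,0,0],[0,0,0,0],[0,0,0,0],[0,0,0,0],[0,0,0,0]]]' -0.35 25;python3 -m pendant '[[[0,0,0,0],[0,0,0,0],[0,0,0,0]]]'
python3 -c "
from h import *
c=load();go(437.5,167.5,30,.033)
crop(c['scene'],320,170,470,310,5,'pics/s8.png')
crop(c['top'],210,180,370,300,5,'pics/t8.png')
"
```

```text
clock: 10.9
eef_pos: [438.0, 167.6, 30.4]
eef_rot: [-3.142, -0.0, 0.033]
wrist_force: [0.1, -0.3, -0.7]
finger_gap: 36.1
clock: 11.2
eef_pos: [438.0, 167.6, 30.4]
eef_rot: [-3.142, -0.0, 0.033]
wrist_force: [-0.2, -0.2, -1.0]
finger_gap: 36.4
tool shift cm [-0.047  0.004  0.035] roll -0.0 pos [438.  167.6  30.3] rot [ 3.142 -0.     0.033] t 11.3 gap 36.41631481700929 F [-0.  -0.3 -0.6]
```

View pics/s8.png

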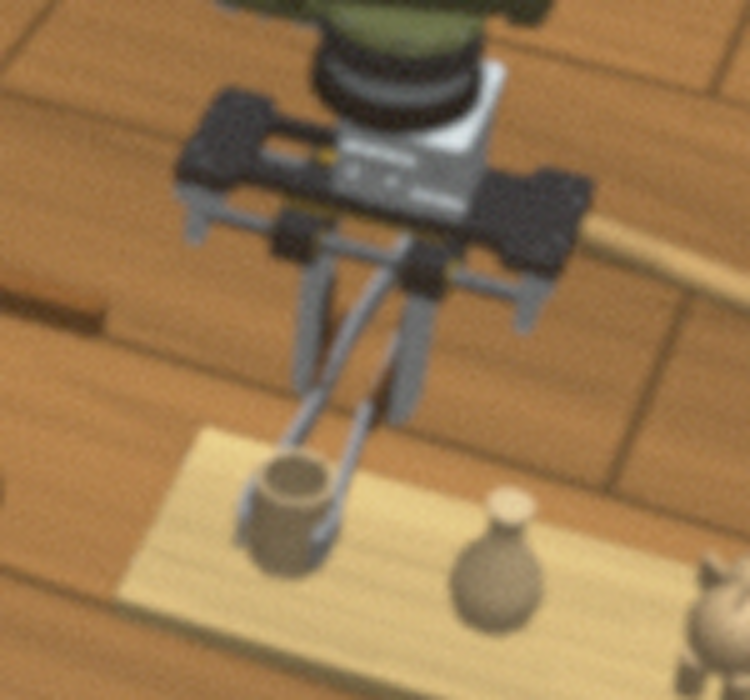

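View pics/t8.png

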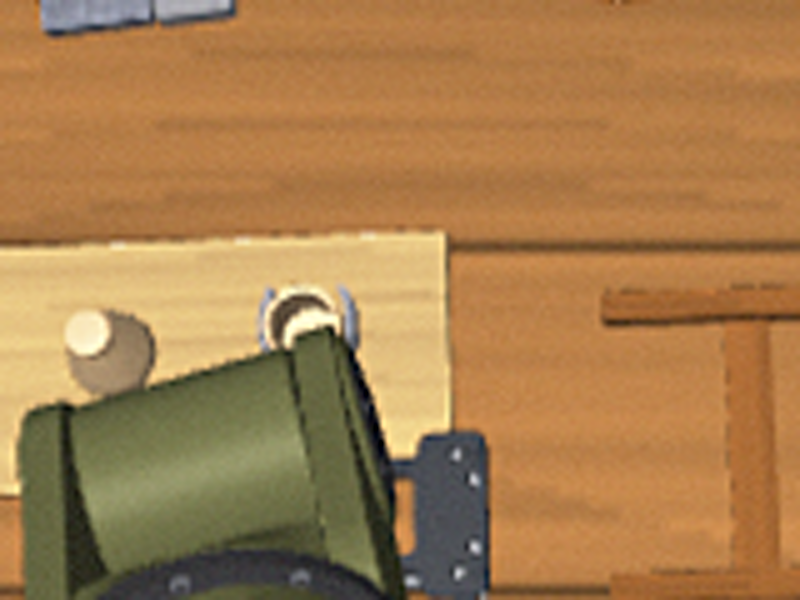

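```bash
python3 -m pendant '[[[0,0,0,0],[0,0,-0.3,0],[0,0,-1,0],[0,0,-2.5,0],[0,0,-4,0]]]' -0.35 35;python3 -m pendant '[[[0,0,-3,0],[0,0,-6,0],[0,0,-9,0],[0,0,-11,0],[0,0,-11,0]]]'
python3 -c "
from h import *
c=load()
crop(c['scene'],320,130,470,290,5,'pics/s9.png')
crop(c['top'],210,150,370,270,5,'pics/t9.png')
go(585-104*np.cos(.033),-336-104*.033,180,.033)
"
```

```text
clock: 11.8
eef_pos: [437.8, 167.5, 71.2]
eef_rot: [3.141, 0.0, 0.033]
wrist_force: [0.5, -0.4, -1.7]
finger_gap: 35.6
clock: 12.3
eef_pos: [438.9, 167.9, 183.2]
eef_rot: [-3.14, -0.005, 0.033]
wrist_force: [0.1, -0.3, -2.8]
finger_gap: 35.9
tool shift cm [ 2.6750e+00  5.0805e+01 -1.0000e-02] roll -0.0 pos [437.7 167.5 179.9] rot [3.142 0.    0.033] t 12.4 gap 36.03341572921846 F [ 0.1 -0.6 -1.5]
```

View pics/s9.png

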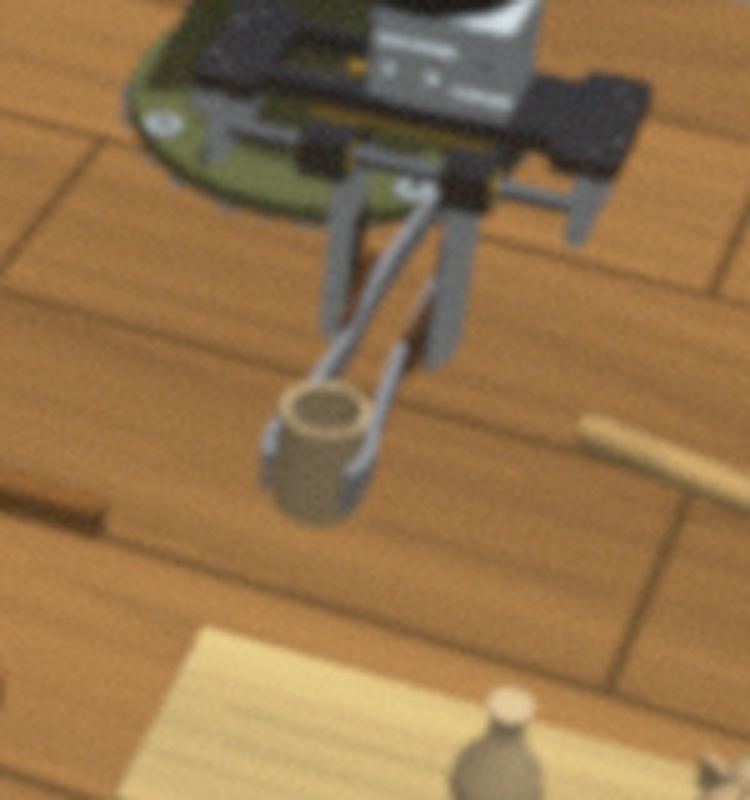

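View pics/t9.png

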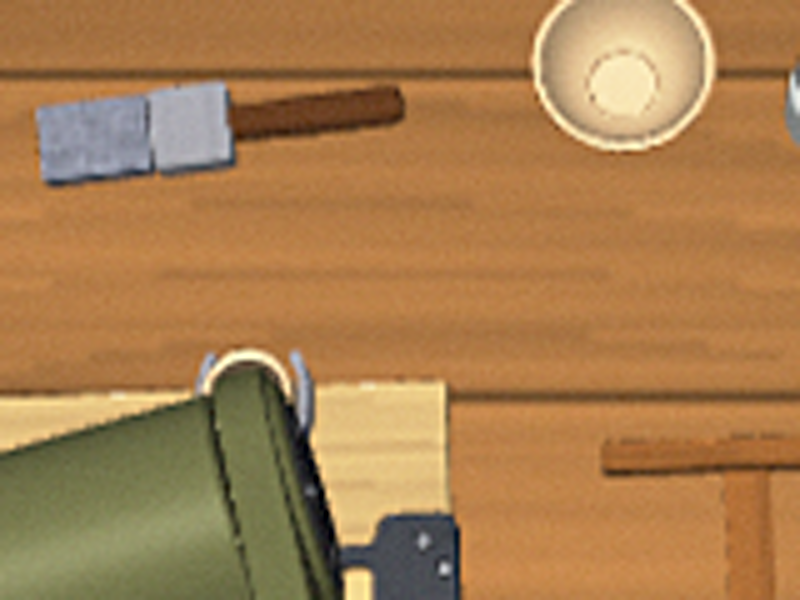

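```bash
python3 -m pendant '[[[0.1,1,0,0],[0.3,3,0,0],[0.5,6.5,0,0],[0.7,10,0,0],[0.9,13.5,0,0]]]'; python3 -m pendant '[[[0.2,3.5,0,0],[0.4,7,0,0],[0.6,10.5,0,0],[0.8,14,0,0],[1,17.5,0,0]]]';python3 -m pendant '[[[0.2,3.5,0,0],[0.4,7,0,0],[0.6,10.5,0,0],[0.8,13,0,0],[1,15,0,0]]]'
python3 -c "
from h import *
go(484.5,-340,180,.033)"
```

```text
clock: 12.9
eef_pos: [450.7, 31.1, 179.2]
eef_rot: [-3.142, 0.002, 0.033]
wrist_force: [0.8, 0.1, -1.4]
finger_gap: 35.8
clock: 13.4
eef_pos: [466.3, -143.6, 179.1]
eef_rot: [-3.141, 0.002, 0.032]
wrist_force: [-0.5, 0.1, -1.6]
finger_gap: 35.7
clock: 13.9
eef_pos: [481.0, -293.2, 178.7]
eef_rot: [-3.14, 0.002, 0.032]
wrist_force: [-0.4, 0.2, -1.6]
finger_gap: 35.8
tool shift cm [ 0.205  4.691 -0.141] roll -0.001 pos [ 481.  -293.2  178.7] rot [-3.14e+00  2.00e-03  3.20e-02] t 13.9 gap 35.77088487207659 F [-0.4  0.2 -1.6]
```

```bash
python3 -m pendant '[[[0.1,2,0,0],[0.2,3.5,0.5,0],[0.2,4.4,1.5,0],[0.2,4.7,3,0],[0.2,4.7,4.2,0]]]'; python3 -m pendant '[[[0,0,0.5,0],[0,0,0.9,0],[0,0,1.1,0],[0,0,1.1,0],[0,0,1.1,0]]]'
python3 -c "
from h import *
c=load();go(484.5,-340,125,.033)
crop(c['scene'],90,110,260,270,4,'pics/s10.png')
crop(c['top'],420,130,580,310,4,'pics/t10.png')
import cv2
for n in c: cv2.imwrite(f'pics/{n}10.png',c[n]['frame'][:,:,::-1])
"
```

```text
clock: 14.4
eef_pos: [485.0, -337.7, 136.0]
eef_rot: [-3.14, 0.002, 0.033]
wrist_force: [-0.2, 1.6, -1.3]
finger_gap: 36.3
clock: 14.9
eef_pos: [485.8, -338.1, 127.8]
eef_rot: [3.141, -0.001, 0.033]
wrist_force: [-1.4, -0.0, -2.2]
finger_gap: 36.1
tool shift cm [-0.125  0.174  0.276] roll -0.0 pos [ 485.7 -338.2  127.8] rot [ 3.141e+00 -1.000e-03  3.300e-02] t 15.0 gap 35.65788201692115 F [-0.4 -1.  -2.2]
```

View pics/s10.png

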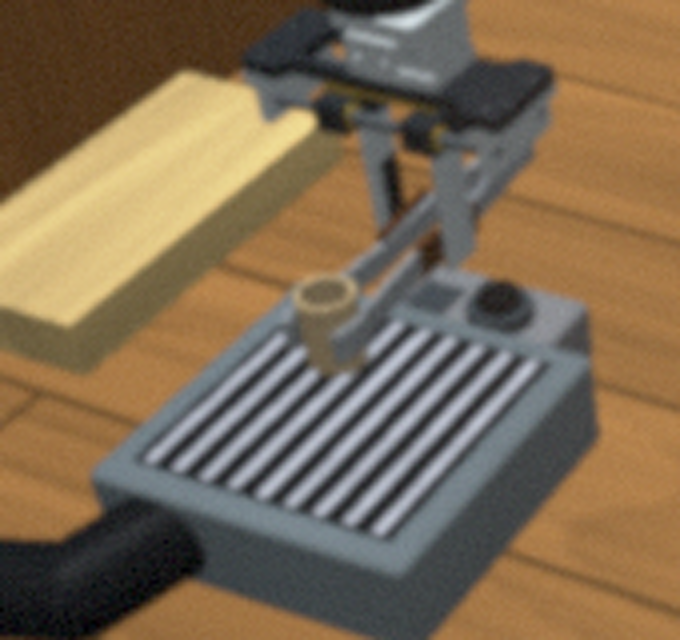

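View pics/t10.png

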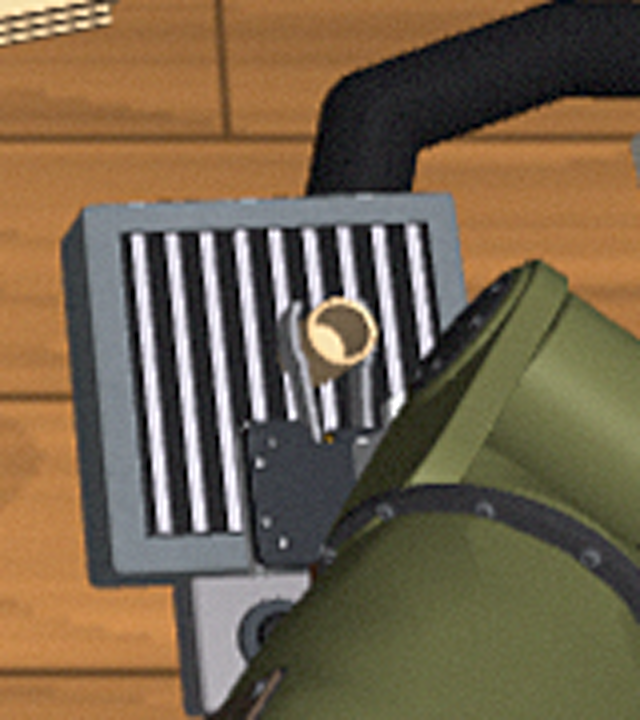

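View pics/scene10.png

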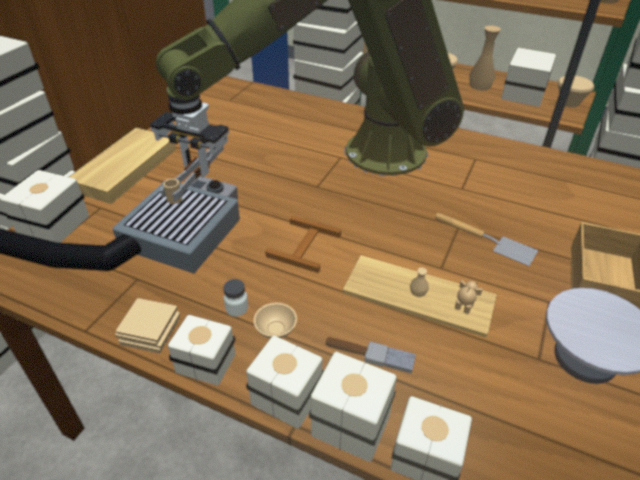

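```bash
python3 -c "
from h import *
c=load();t=c['top'];s=c['scene']
for z in(158,163): print('top',np.round(atz(t,420+342/4-.5,130+331/4-.5,z),1),'sc',np.round(atz(s,90+327/4-.5,110+292/4-.5,z),1))
print([np.round(atz(s,100+x/5-.5,160+y/5-.5,70),1) for x,y in((352,122),(634,203),(430,425),(125,328))])
go(484.5,-340,126,.033)
"
```

```text
top [ 587.5 -335.5  158. ] sc [ 580.7 -335.2  158. ]
top [ 586.  -333.5  163. ] sc [ 586.  -330.2  163. ]
[array([ 494., -423.,   70.]), array([ 489.3, -252.8,   70. ]), array([ 670.5, -246.9,   70. ]), array([ 676.3, -417.9,   70. ])]
tool shift cm [-0.121  0.175  0.163] roll -0.0 pos [ 485.6 -338.2  127.6] rot [ 3.141 -0.     0.033] t 15.1 gap 35.41077175037816 F [ 0.5  0.4 -1.7]
```

```bash
python3 -m pendant '[[[-0.1,0.2,0,0],[-0.2,0.4,0.1,0],[-0.2,0.4,0.2,0],[-0.2,0.4,0.2,0],[-0.2,0.4,0.2,0]]]'; python3 -m pendant '[[[0,0,0,0],[0,0,0,0],[0,0,0,0],[0,0,0,0],[0,0,0,0]]]'
python3 -c "
from h import *
c=load();crop(c['scene'],90,110,260,270,4,'pics/s11.png')
from cell import manip
s=manip.read_state();print(s['qd'],s['eef_pos'],s['finger_gap'])"
```

```text
clock: 15.6
eef_pos: [483.7, -342.2, 125.3]
eef_rot: [-3.141, 0.0, 0.033]
wrist_force: [0.7, 0.1, -1.2]
finger_gap: 36.0
clock: 16.1
eef_pos: [483.7, -342.2, 125.4]
eef_rot: [3.142, 0.0, 0.033]
wrist_force: [-0.6, 0.3, -1.3]
finger_gap: 36.0
[-6.68069273e-04 -7.99727708e-05  1.18304058e-03  6.08224951e-04
  8.27548872e-04  4.84145646e-04] [ 483.70165214 -342.20044996  125.34573527] 35.61269549621757
```

View pics/s11.png

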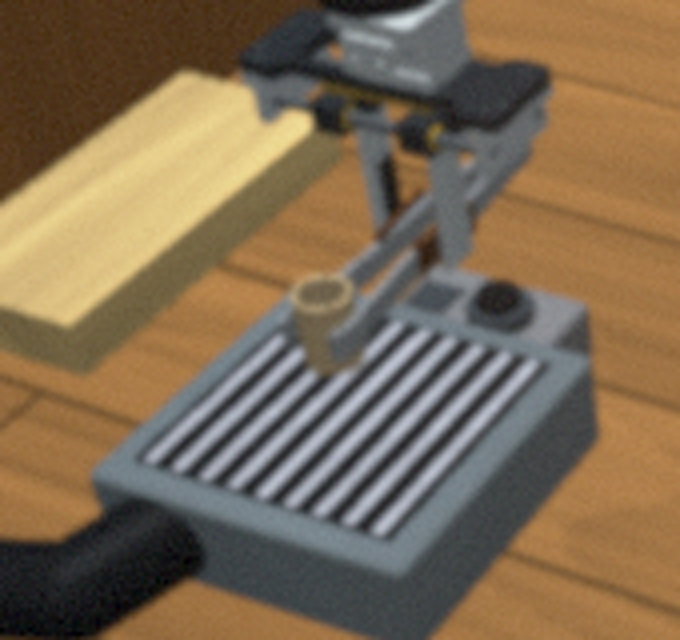

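```bash
python3 -c "
from h import *
c=load();s=c['scene']
B=[(584+18*np.cos(a),-336+18*np.sin(a),z) for a in np.arange(0,6.28,.25) for z in(110,160)]
crop(s,140,150,220,220,8,'pics/s12.png',B)
crop(c['top'],470,180,540,250,8,'pics/t12.png',B)"
```

```text
(no output)
```

View pics/s12.png

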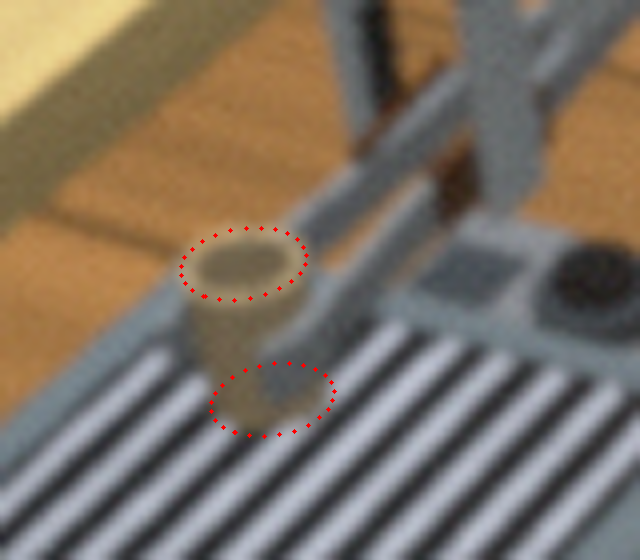

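View pics/t12.png

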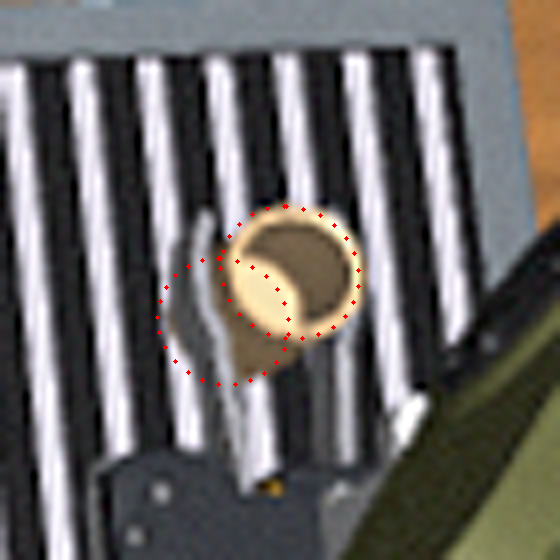

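```bash
python3 -c "
from cell import manip
print(manip.sign_off(),manip.read_state()['clock'])"
```

```text
the job is handed in; nothing more can be done
the job is handed in; nothing more can be done
```

I finished the task as asked and handed it in at about 16 s, well inside the 48 s limit; the hand-in gave no verdict.

- **Button:** I pressed it until the force rose past the spring's 5 N to 21 N, which shows it bottomed, then let it go. Later pictures show it standing proud again.
- **Tongs and beaker:** I lifted the tongs by their grip plates. The jaws closed on the beaker with 36 mm between the gripper fingers, which matches the expected closed width. Only the tongs touched the beaker.
- **Final pose:** In both cameras the beaker stands upright and still in the tongs, about 4 cm above the grille. It is centred to within a few millimetres.
- **Other pieces:** The bud vase, elephant, jar, bowl, brush, spatula and the tongs' rest look unmoved in the pictures.

Two checks disagreed:
- **Cameras:** They differed by 2–3 mm in general and by up to about 7 mm on the jaw tips, so I mostly used averages of the two.
- **Tongs' rest:** The bars lay about 9 mm further forward relative to the grip plates than the description says. I went by the plates I could see, and this did not affect the grasp.

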